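Show the suspect tin to the code reader

TASK

A red tin at the bottom of the delivery pile in the grey plastic tray has to be checked. Move the two green tins that lie on it squarely onto the single green tin on the wooden block, so that the three make one straight pile; set them down, do not drop them. Then take the red tin out of the tray and finish while holding it still in the air with its underside facing the code reader, square to the lens, centred on it and 12 cm from it; leave everything else on the table where it stands.

Things in the scene. Friction and masses are not known exactly. Their poses are not given: they have to be found in the camera images.
- tray: Flat open grey plastic tray, fixed, 170 x 170 mm, walls 14 mm high and 5 mm thick, floor 5 mm above the table; the red tin stands on its floor with two green tins on top. Origin on the table under its centre, z up. It lies left or right of the robot's centre line, the wooden block on the other side.
- plinth: Dark wooden block, fixed, 130 x 130 x 20 mm high; carries tin_base near its middle. Origin on the table under its centre, z up.
- tin_red: A round flat pate tin, 60 mm in diameter and 32 mm high, about 0.2 kg, red side with steel rims and a flat lid; origin at the centre of its underside, z up through the lid. It starts on the floor of the tray under the two green tins. A white disc with dark bars (the code) covers its underside.
- tin_red_lid (a point): Centre of the red tin's lid, 32 mm from the origin of tin_red along the tin's z.
- tin_green_1: A round flat pate tin, 60 mm in diameter and 32 mm high, about 0.2 kg, green side with steel rims and a flat lid; origin at the centre of its underside, z up through the lid. It starts on the red tin, under tin_green_2.
- tin_green_2: A round flat pate tin, 60 mm in diameter and 32 mm high, about 0.2 kg, green side with steel rims and a flat lid; origin at the centre of its underside, z up through the lid. It starts on top of the delivery pile, on tin_green_1.
- tin_base: A round flat pate tin, 60 mm in diameter and 32 mm high, about 0.2 kg, green side with steel rims and a flat lid; origin at the centre of its underside, z up through the lid. It stands alone on the wooden block (underside 20 mm above the table); the pile is built on it.
- reader: Foot of the code reader, fixed: dark steel plate 110 x 120 x 12 mm with two aluminium cheeks 80 mm high holding the head. Origin on the table under its centre, beyond the piles near the centre line; its -x side faces roughly towards the robot (turned up to 0.35 rad either way), z up.
- reader_head: Head of the code reader, fixed: black box 62 x 70 x 56 mm whose sloping top face carries the lens in a white ring of 58 mm. Origin at the centre of the lens, 85 mm above the table straight over the origin of reader. Its z is the direction in which the lens looks: up and leaning 35 degrees from the vertical towards the robot (to reader's -x).
- focus (a point): The point 120 mm in front of the lens on its axis (head's z), about 183 mm above the table: the centre of the red tin's underside belongs here, the tin's z pointing the same way as the head's z (away from the lens).
- bottle: A bystander, to be left standing where it is: green glass bottle, 60 mm in diameter, 235 mm high. Origin at its underside.
- jar_pickle: A bystander, to be left standing where it is: amber jar with brass lid, 68 mm in diameter, 90 mm high. Origin at its underside.
- jar_plum: A bystander, to be left standing where it is: red jar with black lid, 68 mm in diameter, 90 mm high. Origin at its underside.
- cup: A bystander, to be left standing where it is: white cup, 72 mm in diameter, 75 mm high. Origin at its underside.
- cork: A bystander, to be left standing where it is: cork standing on end, 24 mm in diameter, 44 mm high, between the tray and the block. Origin at its underside.
- corkscrew: A bystander, to be left standing where it is: folded black corkscrew lying flat, 110 x 14 x 16 mm, between the tray and the block. Origin at its underside, x along it.

How it is judged:
By the outcome, as a careful person would: the job done as asked, in the order asked, and still so for the second after the job is handed in, while the arm keeps its last pose, push and grip.
It also fails if it takes over 69 s, if anything falls off the work surface, if the arm or the gripper's body presses on something with over 40 N, if the wrist force passes 120 N, or if a joint passes its speed limit or range.

ROBOT

A 6-joint arm with a two-finger parallel gripper is mounted at the origin on the work surface. World frame = base frame: x ahead of the robot, y to its left, z up, the work surface at z = 0. Lengths are in m, angles in degrees, forces in N, time in s.
With the tool pointing down it reaches from about 0.25 to 0.725 m from the base axis. Payload 9.7 kg.
Tool frame: the origin (TCP) lies at the very end of the fingers, on their centre line; the grasp point (between the pads) lies 19 mm behind it; z points along the fingers, y is the line along which they close (so a half turn about z gives the same grasp; the last joint's range is limited). The gripper opens to 85 mm and grips with 20 to 120 N. Pads are 22 mm wide; open, the fingers measure 114 mm over their backs; the gripper's body (76 mm by 85 mm) begins 54 mm behind the grasp point. The pads swing forward as they close: fully open they stand 13 mm farther back than shut.
Start: joints at [76.146, 4.979, 10.078, 95.1, 0, 90], TCP at [0.132, 0.534, 0.211] pointing down, gripper open.
Joint ranges: [-179.16, 179.16], [-48.56, 103.87], [-65.8, 70.77], [-126.05, 130.52], [-82.76, 87.17], [-180, 180]. Speed limits (degrees/s): [127.2, 127.2, 147.25, 180, 180, 180].

INTERFACE

Orientations are given as [roll, pitch, yaw] about the fixed x, y, z axes, in that order (R = Rz(yaw) Ry(pitch) Rx(roll)).
In Python, from workcell import bot gives the robot as it stands.
- The arm moves only by the tool arm_command, never from a script. Its argument "series" is a list of rows, each a list of 4 numbers: the shift along the tool's x, y, z in m, then the turn about the tool's z in rad. A call has exactly 5 rows; each row is the pose to reach, as a shift and turn from the pose commanded when the call began, along the tool's axes at that moment; what a row does not reach only later rows make up. A row lasts 1/10 s, in which the tool goes at most 50 mm and 8.59 degrees, less where a joint would pass 70% of its speed; a pose out of reach is approached as far as the arm can. A call with a gripper value outside its range is refused whole. "hand" is the finger opening in m, from 0 to 0.0854, set as the call begins (left out, the last holds). The fingers move at their own pace and stop on an object; "grip_force" is the grip in N (left out, the last holds). Time passes only in rows, so rows that repeat a pose let the fingers close, or fill a call up. It gives the time, the measured TCP pose, the force, the opening and the grip force at its end, in the units of the state.
- bot.get_obs(): the state, without advancing time (a new reading comes with each control period).
- bot.camera(name): name is "side" or "top"; returns a dict with "color" (400x640x3 uint8, blue, green, red), "camera_matrix" (3x3 intrinsics, pixels), "xyz" and "orientation" of the camera in the world. Camera axes: x right, y up, looking along -z (the intrinsics and any distortion apply to the point x, -y, -z); pixel columns grow to the right and rows downward; lengths in m; the calibration is good to about 2 mm. A picture is of the moment at which its call begins. There is no depth.
- bot.job_done(): hands the job in; it is judged then, once.
Trained networks look in the newest picture that a camera, given by its name, has taken for a name from the list of things; names that differ only in an ending like _2 or _b are one class to them, and where a whole thing is asked for, a point or a joint stands for the part that bears it (a point fixed in the world has none). Each returns a list of dicts, best first, with "confidence" (0 to 1); they miss things now and then, are a little off and sometimes report something else, mostly with a low value. They report only what shows in the picture. A call takes as long as a camera call.
- bot.find_in(camera, target): "location" ([column, row] in pixels, amid what is visible of it).
- bot.mark_of(camera, target): "location" ([column, row] in pixels: a listed point, or the origin of a listed thing).
The state is a dict: "time": time; "q": joint angles; "qd": joint speeds; "joint_efforts": joint torques, N m; "ee_pos": TCP position; "tcp_rot": TCP orientation; "wrist_force": force on the tool from outside, world axes, zero at the start; "torque": the same for the moment, N m; "opening": finger opening in m; "grasp_force": force on a finger pad.
Only numpy, scipy, OpenCV 4.12 (cv2) and the standard library are available. Lean on these libraries where they do the work, as an engineer would, in place of code of your own. Each camera call takes 0.05 s, during which the arm holds its last target. There are 200 camera calls.

## Working session

There is one attempt and no reset: what is moved stays moved. The work goes in short steps, Python scripts to look and compute and a tool call to move; the robot and the scene stay as the last step left them, time stands still between calls to the robot, and variables do not carry over. Pictures are saved under pics/ and viewed, at most 10 in all, crops included, and the job is handed in when it is done.

Besides the shell and the picture viewer there is one more tool, called after "Emit:" by a JSON object that holds its "fn" and its "kwargs", one argument or row to a line. arm_command: Moves the arm, as the interface text tells. Its arguments: {"type":"object","properties":{"series":{"type":"array"},"hand":{"type":"number"},"grip_force":{"type":"number"}},"required":["series"]}

```bash
ls; mkdir -p pics; python3 - <<'E'
from workcell import bot
import cv2
o=bot.get_obs(); print({k:o[k] for k in('time','q','ee_pos','tcp_rot','opening','grasp_force')})
for c in('side','top'):
    d=bot.camera(c); cv2.imwrite(f'pics/{c}0.png',d['color']); print(c,d['camera_matrix'],d['xyz'],d['orientation'],[k for k in d])
    for n in('tray','plinth','tin_red','tin_green_2','reader','reader_head','tin_red_lid','focus','cork','bottle'):
        print(n,[(r['location'],round(r['confidence'],2)) for r in bot.mark_of(c,n)][:4],'F',[(r['location'],round(r['confidence'],2)) for r in bot.find_in(c,n)][:4])
print(bot.get_obs()['time'])
E
```

```text
pics
{'time': 0.0, 'q': array([7.61476903e+01, 5.01045094e+00, 1.00345400e+01, 9.50994129e+01,
       2.70752885e-05, 9.00011901e+01]), 'ee_pos': array([0.13161966, 0.53375577, 0.21009008]), 'tcp_rot': array([-1.79924676e+02, -2.55107120e-05,  1.66146500e+02]), 'opening': 0.08558801375922771, 'grasp_force': 0.0}
side [[398.68413365   0.         322.57465589]
 [  0.         398.68413365 195.46202774]
 [  0.           0.           1.        ]] [ 0.23800804 -0.74249258  0.73195579] [ 54.6806254    0.09323157 -22.79761704] ['color', 'camera_matrix', 'xyz', 'orientation']
tray [([311.8, 311.7], 0.83)] F [([325.4, 318.7], 0.87)]
plinth [([264.2, 198.7], 0.94)] F [([263.2, 203.9], 0.97)]
tin_red [([308.9, 306.5], 0.33)] F [([307.3, 320.3], 0.78)]
tin_green_2 [([311.2, 290.2], 0.96), ([309.2, 304.7], 0.65)] F [([306.2, 309.2], 0.8), ([307.3, 286.1], 0.61), ([324.4, 318.7], 0.25)]
reader [([365.0, 220.5], 0.58)] F [([369.3, 212.1], 0.9), ([462.2, 339.5], 0.75)]
reader_head [([366.7, 192.6], 0.86), ([274.7, 164.5], 0.29)] F [([370.6, 198.1], 0.69)]
tin_red_lid [([311.3, 303.7], 0.65)] F [([307
[... 453 characters left out ...]
] [  4.09923027  -1.26652929 -89.66621671] ['color', 'camera_matrix', 'xyz', 'orientation']
tray [([378.8, 219.5], 0.98)] F [([380.0, 217.5], 0.87)]
plinth [([256.3, 220.5], 0.62), ([444.5, 213.4], 0.54)] F [([259.5, 221.9], 0.58)]
tin_red [] F [([251.5, 217.8], 0.65)]
tin_green_2 [([381.9, 224.3], 0.5), ([382.1, 227.9], 0.35)] F [([384.7, 225.5], 0.52)]
reader [([310.6, 145.8], 0.85)] F [([309.9, 145.7], 0.75)]
reader_head [([311.6, 144.4], 0.74)] F [([377.3, 217.5], 0.57)]
tin_red_lid [([329.8, 205.5], 0.22)] F []
focus [([303.8, 158.8], 0.7)] F [([310.9, 141.7], 0.91)]
cork [([328.2, 205.5], 0.45)] F []
bottle [([195.1, 190.1], 0.93)] F [([186.0, 187.3], 0.86), ([382.3, 226.5], 0.56)]
2.1
```

View images.

View pics/side0.png

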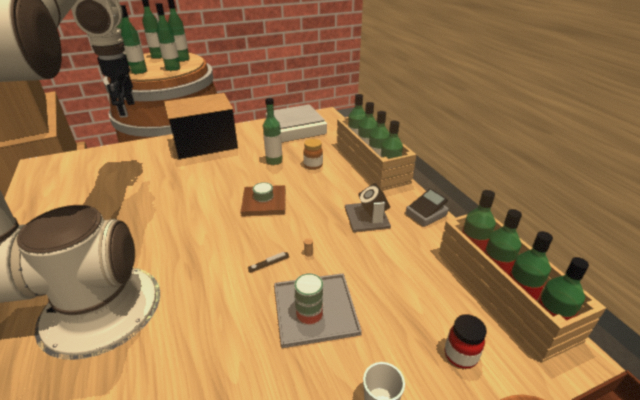

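View pics/top0.png

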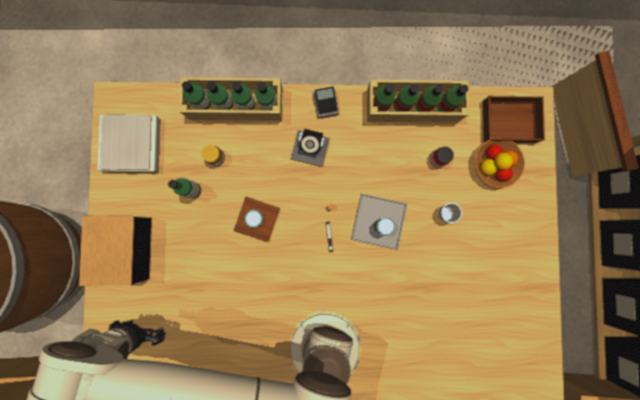

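Side: pile at (309,298) in the tray, base tin (262,190) on the block, lens ring (371,193), cork (309,248). Top: pile lid (385,227), base tin (254,218), lens (310,145). I'll measure more precisely on enlarged crops.

```bash
cat > h.py <<'E'
import numpy as np, cv2
from scipy.spatial.transform import Rotation as R
K={};P={};O={}
import json,os
def setcam(n,d):
    K[n]=np.array(d['camera_matrix']);P[n]=np.array(d['xyz']);O[n]=R.from_euler('xyz',d['orientation'],degrees=True).as_matrix()
def load():
    for n,v in json.load(open('cams.json')).items(): setcam(n,v)
def proj(n,X):
    c=(np.atleast_2d(X)-P[n])@O[n]; c=c*[1,-1,-1]; p=c@K[n].T; return p[:,:2]/p[:,2:]
def plane(n,uv,z):
    uv=np.atleast_2d(uv); r=np.c_[uv,np.ones(len(uv))]@np.linalg.inv(K[n]).T; r=(r*[1,-1,-1])@O[n].T
    return P[n]+r*((z-P[n][2])/r[:,2])[:,None]
if os.path.exists('cams.json'): load()
def circ(c,r,Rm=np.eye(3),n=60):
    t=np.linspace(0,2*np.pi,n); return np.asarray(c)+(np.c_[r*np.cos(t),r*np.sin(t),0*t])@np.asarray(Rm).T
E
python3 - <<'E'
from workcell import bot
import json,cv2,numpy as np
d={c:bot.camera(c) for c in('side','top')}
json.dump({c:{k:np.array(d[c][k]).tolist() for k in('camera_matrix','xyz','orientation')} for c in d},open('cams.json','w'))
from h import *
load()
for n,c,z in [('pile top','top',(385,228,.101)),('base','top',(254,219,.052)),('lens','top',(310.5,145,.085)),('tray','top',(379,221.5,.01)),('plinth','top',(257,220,.02))]:
    print(n,plane(c,z[:2],z[2]).round(4))
for n,c,z in [('pile top','side',(309,282,.101)),('base','side',(262.5,188.5,.052)),('lens','side',(371,193,.085)),('cork','side',(308.5,254,0)),('cork','top',(331,208,.044))]:
    print(n,'side',plane(c,z[:2],z[2]).round(4))
def crop(c,x,y,w,h,s): return cv2.resize(d[c]['color'][y:y+h,x:x+w],None,fx=s,fy=s,interpolation=cv2.INTER_NEAREST)
a=crop('side',280,265,50,65,5); b=crop('side',240,175,50,50,5)[:325]
c_=crop('side',345,175,50,65,5)
r1=np.hstack([a,np.vstack([b,np.zeros((75,250,3),np.uint8)]),c_])
r2=np.hstack([crop('top',360,200,50,50,5),crop('top',230,195,50,50,5),crop('top',286,122,50,50,5)])
cv2.imwrite('pics/c1.png',np.vstack([r1,r2]))
E
```

```text
pile top [[ 0.4239 -0.2026  0.101 ]]
base [[0.4523 0.2465 0.052 ]]
lens [[0.7083 0.0518 0.085 ]]
tray [[ 0.4467 -0.196   0.01  ]]
plinth [[0.4493 0.2403 0.02  ]]
pile top side [[ 0.4344 -0.1993  0.101 ]]
base side [[0.4555 0.247  0.052 ]]
lens side [[0.7217 0.0574 0.085 ]]
cork side [[ 0.4999 -0.0208  0.    ]]
cork side [[ 0.4927 -0.0217  0.044 ]]
```

View pics/c1.png

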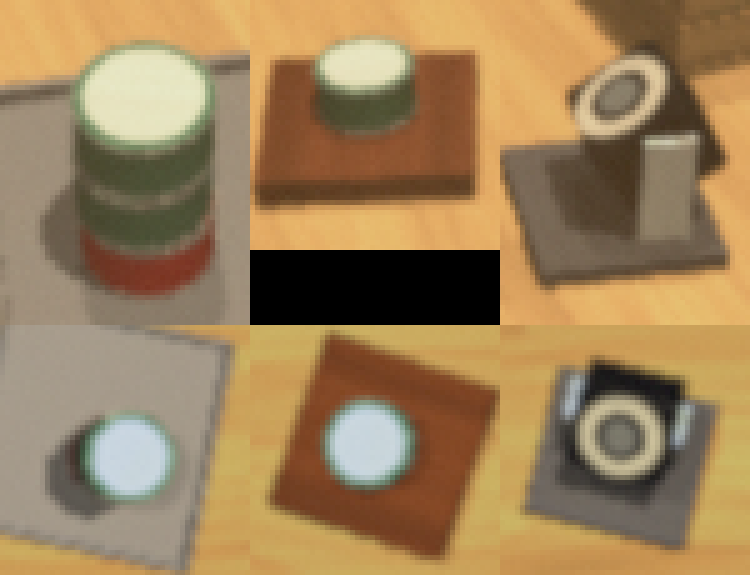

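Crops: pile lid at side (308.7,283.5)/top (385.5,226), base lid at side (262.5,188)/top (253,218), lens at side (368.5,193)/top (310,143.5). The pile is nearly straight. I'll refine these by segmentation and fit.

```bash
cat >> h.py <<'E'
def seg(img,box,thr):
    """centroid of bright low-colour blob in box (x,y,w,h), subpixel weighted"""
    x,y,w,h=box; c=img[y:y+h,x:x+w].astype(float).min(2)
    m=(c>thr).astype(np.uint8); n,l,s,ce=cv2.connectedComponentsWithStats(m)
    i=1+np.argmax(s[1:,4]); return ce[i]+[x,y], s[i]
def pcent(n,X):
    p=proj(n,X).astype(np.float32); M=cv2.moments(p); return np.array([M['m10'],M['m01']])/M['m00']
def area(n,X): return cv2.contourArea(proj(n,X).astype(np.float32))
E
python3 - <<'E'
from workcell import bot
from h import *
from scipy.optimize import least_squares
im={c:bot.camera(c)['color'] for c in('side','top')}
def solve(m,z,Rm=np.eye(3),free=False):
    f=lambda p:np.concatenate([pcent(c,circ([p[0],p[1],p[2] if free else z],.028,Rm))-m[c] for c in m])
    s=least_squares(f,[.45,0,z]if free else [.45,0]); return s.x.round(4),s.fun.round(2)
B={'pile':({'side':(292,268,36,32),'top':(374,212,26,28)},.101),'base':({'side':(250,178,28,20),'top':(242,206,24,26)},.052),'lens':({'side':(355,180,28,24),'top':(298,132,24,24)},.085)}
for k,(b,z) in B.items():
    m={}
    for c in b:
        thr={'pile':150,'base':150,'lens':135}[k]
        m[c],s=seg(im[c],b[c],thr); print(k,c,m[c].round(2),s, 'r', round(float(np.sqrt(s[4]/area(c,circ(plane(c,m[c],z)[0],1e-2))))*10,1))
    print(k,'joint',solve(m,z),'free',solve(m,z,free=True))
    for c in m: print('   ',c,solve({c:m[c]},z)[0])
E
```

```text
pile side [308.36 283.53] [  4   7  25  18 359] r 25.6
pile top [385.67 225.93] [  4   6  16  16 190] r 26.4
pile joint (array([ 0.4314, -0.2029]), array([-0.06,  0.39, -0.57, -0.13])) free (array([ 0.431 , -0.2044,  0.1038]), array([-0.01,  0.  ,  0.01, -0.01]))
    side [ 0.4319 -0.202 ]
    top [ 0.431  -0.2049]
base side [262.28 187.26] [  4   5  17  10 122] r 25.3
base top [252.94 218.17] [  4   5  15  15 181] r 26.4
base joint (array([0.4561, 0.2513]), array([-0.  ,  0.56, -0.31, -0.26])) free (array([0.4557, 0.2496, 0.0552]), array([-0.09,  0.01,  0.03, -0.14]))
    side [0.4569 0.2542]
    top [0.4552 0.2502]
lens side [369.   194.03] [ 5  7 18 15 86] r 19.5
lens top [309.9  143.75] [ 5  5 15 15 80] r 17.5
lens joint (array([0.7134, 0.0546]), array([-0.11,  0.27, -0.19, -0.22])) free (array([0.7128, 0.0537, 0.0866]), array([-0.12,  0.  ,  0.05, -0.13]))
    side [0.7143 0.0556]
    top [0.7127 0.0539]
```

```bash
cat > go.py <<'E'
import sys
from workcell import bot
from h import *
from scipy.spatial.transform import Rotation as R
# go.py x y z yaw [x y z yaw ...] -> shifts in tool axes chained from measured pose
o=bot.get_obs(); p=o['ee_pos']; r=R.from_euler('xyz',o['tcp_rot'],degrees=True)
print(round(o['time'],2),'ee',p.round(4),o['tcp_rot'].round(2),'op',round(o['opening'],4),'gf',round(o['grasp_force'],1),'F',o['wrist_force'].round(1),'q',o['q'].round(0))
a=list(map(float,sys.argv[1:]))
for i in range(0,len(a),4):
    q=np.array(a[i:i+3]); d=r.inv().apply(q-p); dy=(a[i+3]-r.as_euler('xyz',degrees=True)[2]+180)%360-180
    print('shift',d.round(4),'turn',round(-np.radians(dy),3),'len',round(np.linalg.norm(d),3),'rows',np.ceil(max(np.linalg.norm(d)/.05,abs(dy)/8.59)))
    p=q; r=R.from_euler('xyz',[180,0,a[i+3]],degrees=True)
E
python3 go.py 0.5 0.1 0.4 167.8 0.85 0.05 0.4 167.8
python3 - <<'E'
from h import *
c=np.array([(560,368),(718,402),(685,548),(525,512)],float); uv=np.c_[(c[:,0]-500)/5+285.5,(c[:,1]-325)/5+121.5]
X=plane('top',uv,.012); print(X.round(3),X.mean(0)); 
c=np.array([(500,150),(610,140),(728,265),(547,285)],float); uv=np.c_[(c[:,0]-500)/5+344.5,c[:,1]/5+174.5]
Y=plane('side',uv,.012); print(Y.round(3),Y.mean(0))
for Q in (X,Y):
  for i in range(4):
    v=Q[(i+1)%4]-Q[i]; print(round(np.degrees(np.arctan2(v[1],v[0]))%90-90,1),round(np.linalg.norm(v),3))
E
```

```text
2.3 ee [0.1317 0.534  0.2108] [180.     0.   166.15] op 0.0854 gf 0.0 F [-0.   0.4  0.5] q [76.  5. 10. 95. -0. 90.]
shift [-0.4615 -0.3332 -0.1892] turn -0.029 len 0.6 rows 12.0
shift [-0.3527  0.0251  0.    ] turn 0.0 len 0.354 rows 8.0
[[ 0.776  0.1    0.012]
 [ 0.752 -0.015  0.012]
 [ 0.645  0.009  0.012]
 [ 0.671  0.124  0.012]] [0.71117267 0.05456312 0.012     ]
[[ 0.673  0.125  0.012]
 [ 0.74   0.108  0.012]
 [ 0.745 -0.022  0.012]
 [ 0.644  0.002  0.012]] [0.70035702 0.05324006 0.012     ]
-11.7 0.117
-12.3 0.11
-12.3 0.119
-12.9 0.108
-14.3 0.068
-87.7 0.131
-13.4 0.104
-13.6 0.127
```

Emit:
{"fn": "arm_command", "kwargs": {
  "series": [
    [-0.04,-0.01,-0.04,-0.03],
    [-0.08,-0.04,-0.07,-0.03],
    [-0.12,-0.07,-0.1,-0.03],
    [-0.155,-0.1,-0.12,-0.03],
    [-0.19,-0.13,-0.14,-0.03]
  ]
}}

```text
time: 2.8
ee_pos: [0.273, 0.3785, 0.3421]
tcp_rot: [180.0, 0.0, 167.9]
wrist_force: [2.1, 0.6, -0.7]
opening: 0.0853
grasp_force: 0.0
```

Emit:
{"fn": "arm_command", "kwargs": {
  "series": [
    [-0.04,-0.03,-0.01,0],
    [-0.08,-0.06,-0.02,0],
    [-0.12,-0.09,-0.03,0],
    [-0.16,-0.12,-0.04,0],
    [-0.2,-0.15,-0.05,0]
  ]
}}

```text
time: 3.3
ee_pos: [0.434, 0.193, 0.3907]
tcp_rot: [180.0, 0.0, 167.9]
wrist_force: [1.3, 1.4, -0.3]
opening: 0.0856
grasp_force: 0.0
```

Emit:
{"fn": "arm_command", "kwargs": {
  "series": [
    [-0.05,-0.02,0,0],
    [-0.1,-0.04,0,0],
    [-0.15,-0.04,0,0],
    [-0.2,-0.04,0,0],
    [-0.25,-0.04,0,0]
  ]
}}

```text
time: 3.8
ee_pos: [0.6389, 0.107, 0.3837]
tcp_rot: [179.8, 0.5, 167.8]
wrist_force: [0.8, 0.9, 0.8]
opening: 0.0854
grasp_force: 0.0
```

Emit:
{"fn": "arm_command", "kwargs": {
  "series": [
    [-0.05,0,0,0],
    [-0.1,0,0,0],
    [-0.15,0,0,0],
    [-0.2,0,0,0],
    [-0.25,0,0,0]
  ]
}}

```text
time: 4.3
ee_pos: [0.7163, 0.065, 0.3269]
tcp_rot: [179.2, 2.5, 167.8]
wrist_force: [0.2, 0.1, -0.2]
opening: 0.0852
grasp_force: 0.0
```

```bash
python3 go.py
```

```text
4.3 ee [0.7163 0.065  0.3269] [179.2    2.45 167.84] op 0.0852 gf 0.0 F [ 0.2  0.1 -0.2] q [  5.  40.  71. 118.   0.  17.]
```

Emit:
{"fn": "arm_command", "kwargs": {
  "series": [
    [-0.2,0,-0.2,0],
    [-0.3,0,-0.3,0],
    [-0.4,0,-0.4,0],
    [-0.5,0,-0.5,0],
    [-0.5,0,-0.5,0]
  ]
}}

```text
time: 4.8
ee_pos: [0.7175, 0.0244, 0.3536]
tcp_rot: [178.5, 5.1, 167.8]
wrist_force: [0.3, 0.9, -0.2]
opening: 0.0853
grasp_force: 0.0
```

```bash
python3 go.py
```

```text
4.8 ee [0.7175 0.0244 0.3536] [178.51   5.14 167.79] op 0.0853 gf 0.0 F [ 0.3  0.9 -0.2] q [  2.  38.  71. 117.   0.  14.]
```

Emit:
{"fn": "arm_command", "kwargs": {
  "series": [
    [0,0,0,0],
    [0,0,0,0],
    [0,0,0,0],
    [0,0,0,0],
    [0,0,0,0]
  ]
}}

```text
time: 5.3
ee_pos: [0.7182, 0.0254, 0.3514]
tcp_rot: [178.5, 5.0, 167.8]
wrist_force: [-0.0, 0.6, -1.5]
opening: 0.0848
grasp_force: 0.0
```

```bash
python3 go.py
```

```text
5.3 ee [0.7182 0.0254 0.3514] [178.55   4.99 167.82] op 0.0848 gf 0.0 F [-0.   0.6 -1.5] q [  2.  38.  71. 117.   0.  14.]
```

Emit:
{"fn": "arm_command", "kwargs": {
  "series": [
    [0.05,0,0,0],
    [0.1,0,0,0],
    [0.15,0,0,0],
    [0.15,0,0,0],
    [0.15,0,0,0]
  ]
}}

```text
time: 5.8
ee_pos: [0.5665, 0.0572, 0.3375]
tcp_rot: [178.6, 4.8, 167.9]
wrist_force: [-0.6, -0.6, 0.6]
opening: 0.0852
grasp_force: 0.0
```

```bash
python3 go.py
```

```text
5.8 ee [0.5665 0.0572 0.3375] [178.6    4.8  167.87] op 0.0852 gf 0.0 F [-0.6 -0.6  0.6] q [  6.   7.  27. 105.  -0.  18.]
```

```bash
cat > go.py <<'E'
import sys
from workcell import bot
from h import *
# go.py x y z turn ... : TCP height z, x y of the point 25 mm behind the TCP; turn (rad) about tool z; chained
o=bot.get_obs(); p=o['ee_pos']; r=R.from_euler('xyz',o['tcp_rot'],degrees=True)
zt=r.as_matrix()[:,2]
print(round(o['time'],2),'ee',p.round(4),'pad',(p-.025*zt).round(4),o['tcp_rot'].round(2),'zt',zt.round(3),'y',r.as_matrix()[:,1].round(3),'op',round(o['opening'],4),'gf',round(o['grasp_force'],1),'F',o['wrist_force'].round(1),'q',o['q'].round(0))
a=list(map(float,sys.argv[1:]))
for i in range(0,len(a),4):
    q=np.array(a[i:i+3])+[*(.025*zt[:2]),0]; d=r.inv().apply(q-p)
    print('shift',d.round(4),'turn',a[i+3],'len',round(np.linalg.norm(d),3))
    p=q; r=r*R.from_euler('z',a[i+3])
E
python3 go.py 0.431 -0.2035 0.16 -0.28 0.431 -0.2035 0.07 0
```

```text
5.8 ee [0.5665 0.0572 0.3375] pad [0.5643 0.057  0.3624] [178.6    4.8  167.87] zt [ 0.087  0.006 -0.996] y [0.208 0.978 0.024] op 0.0852 gf 0.0 F [-0.6 -0.6  0.6] q [  6.   7.  27. 105.  -0.  18.]
shift [ 0.0902 -0.2868  0.1636] turn -0.28 len 0.342
shift [ 0.0078 -0.      0.0897] turn 0.0 len 0.09
```

Emit:
{"fn": "arm_command", "kwargs": {
  "series": [
    [0.01,-0.04,0.02,-0.06],
    [0.02,-0.08,0.04,-0.12],
    [0.035,-0.12,0.065,-0.18],
    [0.048,-0.16,0.085,-0.24],
    [0.06,-0.2,0.11,-0.28]
  ]
}}

```text
time: 6.3
ee_pos: [0.4814, -0.1268, 0.2187]
tcp_rot: [-180.0, 5.3, -175.9]
wrist_force: [0.8, 0.3, 1.1]
opening: 0.0854
grasp_force: 0.0
```

```bash
python3 go.py 0.431 -0.2035 0.14 0 0.431 -0.2035 0.07 0
```

```text
6.3 ee [ 0.4814 -0.1268  0.2187] pad [ 0.4791 -0.127   0.2436] [-179.96    5.31 -175.93] zt [ 0.092  0.006 -0.996] y [-0.071  0.997 -0.001] op 0.0854 gf 0.0 F [0.8 0.3 1.1] q [-16.  -7.  -1.  91.   2. -20.]
shift [ 0.0605 -0.0729  0.0735] turn 0.0 len 0.12
shift [0.0065 0.0001 0.0697] turn 0.0 len 0.07
```

Emit:
{"fn": "arm_command", "kwargs": {
  "series": [
    [0.018,-0.022,0.022,0],
    [0.036,-0.044,0.044,0],
    [0.0525,-0.064,0.064,0],
    [0.0605,-0.073,0.0735,0],
    [0.0605,-0.073,0.0735,0]
  ]
}}

```text
time: 6.8
ee_pos: [0.4326, -0.2026, 0.1391]
tcp_rot: [179.9, 5.1, -176.2]
wrist_force: [0.3, -0.4, 0.7]
opening: 0.0852
grasp_force: 0.0
```

```bash
python3 go.py 0.431 -0.2035 0.07 0
```

```text
6.8 ee [ 0.4326 -0.2026  0.1391] pad [ 0.4304 -0.2028  0.164 ] [ 179.94    5.13 -176.21] zt [ 0.089  0.007 -0.996] y [-0.066  0.998  0.001] op 0.0852 gf 0.0 F [ 0.3 -0.4  0.7] q [-27. -11. -13.  83.   3. -30.]
shift [ 0.0056 -0.0008  0.0689] turn 0.0 len 0.069
```

Emit:
{"fn": "arm_command", "kwargs": {
  "series": [
    [0.002,0,0.022,0],
    [0.004,-0.0005,0.044,0],
    [0.005,-0.0005,0.06,0],
    [0.0058,-0.0005,0.069,0],
    [0.0058,-0.0005,0.069,0]
  ]
}}

```text
time: 7.3
ee_pos: [0.4343, -0.2018, 0.0707]
tcp_rot: [180.0, 5.2, -176.0]
wrist_force: [-0.2, -0.5, 0.0]
opening: 0.0853
grasp_force: 0.0
```

```bash
python3 go.py 0.431 -0.2035 0.07 0; python3 - <<'E'
from workcell import bot
import cv2,numpy as np
d={c:bot.camera(c)['color'] for c in('side','top')}
def crop(c,x,y,w,h,s): return cv2.resize(d[c][y:y+h,x:x+w],None,fx=s,fy=s,interpolation=cv2.INTER_CUBIC)
cv2.imwrite('pics/g1.png',np.hstack([crop('side',260,230,100,120,4),crop('top',340,170,100,120,4)]))
E
```

```text
7.3 ee [ 0.4343 -0.2018  0.0707] pad [ 0.432  -0.202   0.0956] [ 179.97    5.19 -176.04] zt [ 0.09   0.007 -0.996] y [-0.069  0.998  0.001] op 0.0853 gf 0.0 F [-0.2 -0.5  0. ] q [-27. -10. -20.  76.   3. -30.]
shift [ 0.0012 -0.0014  0.0006] turn 0.0 len 0.002
```

View pics/g1.png

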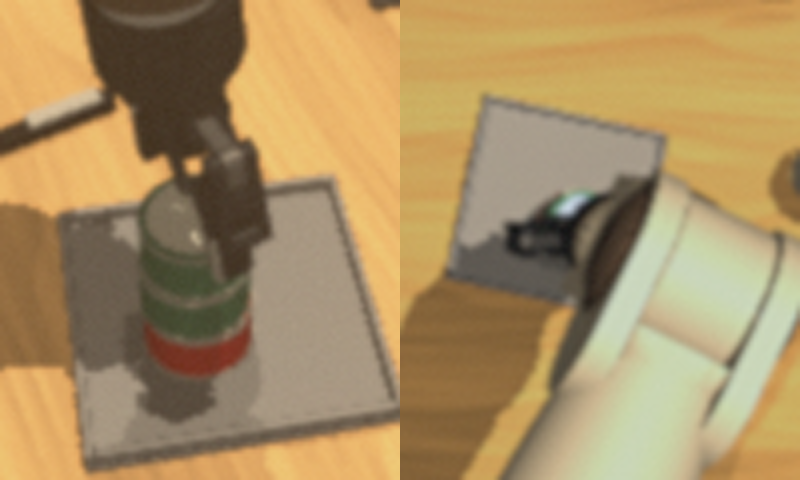

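Side crop: the fingers straddle the top tin (tin axis at crop x≈195, near finger's outer face at x≈237, as expected from 57 mm offset). Closing.

Emit:
{"fn": "arm_command", "kwargs": {
  "series": [
    [0.0005,-0.001,0,0],
    [0.0005,-0.001,0,0],
    [0.0005,-0.001,0,0],
    [0.0005,-0.001,0,0],
    [0.0005,-0.001,0,0]
  ],
  "hand": 0.04,
  "grip_force": 40
}}

```text
time: 7.9
ee_pos: [0.4341, -0.2037, 0.0722]
tcp_rot: [-180.0, 5.3, -176.1]
wrist_force: [-1.0, 1.8, 6.5]
opening: 0.0572
grasp_force: 41.2
```

Emit:
{"fn": "arm_command", "kwargs": {
  "series": [
    [0,0,0,0],
    [0,0,0,0],
    [0,0,0,0],
    [0,0,0,0],
    [0,0,0,0]
  ]
}}

```text
time: 8.4
ee_pos: [0.4341, -0.2037, 0.0722]
tcp_rot: [-180.0, 5.3, -176.1]
wrist_force: [-1.1, 2.6, 5.2]
opening: 0.0576
grasp_force: 41.2
```

```bash
python3 go.py 0.431 -0.2035 0.17 0 0.4557 0.2505 0.17 0 ; python3 - <<'E'
from workcell import bot
from h import *
im=bot.camera('side')['color']; cv2.imwrite('pics/tmp.png',im)
E
```

```text
8.4 ee [ 0.4341 -0.2037  0.0722] pad [ 0.4318 -0.2039  0.0971] [-179.97    5.33 -176.1 ] zt [ 0.093  0.006 -0.996] y [-0.068  0.998 -0.001] op 0.0576 gf 41.2 F [-1.1  2.6  5.2] q [-27. -10. -20.  76.   3. -31.]
shift [-0.0084  0.0003 -0.0975] turn 0.0 len 0.098
shift [-0.0553  0.4513  0.0049] turn 0.0 len 0.455
```

Emit:
{"fn": "arm_command", "kwargs": {
  "series": [
    [-0.001,0,-0.01,0],
    [-0.002,0,-0.03,0],
    [-0.005,0,-0.055,0],
    [-0.007,0,-0.08,0],
    [-0.0085,0,-0.098,0]
  ]
}}

```text
time: 8.95
ee_pos: [0.4331, -0.2038, 0.1713]
tcp_rot: [-180.0, 5.3, -176.1]
wrist_force: [0.8, -0.2, -2.2]
opening: 0.0574
grasp_force: 43.3
```

```bash
python3 go.py 0.4557 0.2505 0.17 0; python3 - <<'E'
from workcell import bot
import cv2,numpy as np
d={c:bot.camera(c)['color'] for c in('side','top')}
def crop(c,x,y,w,h,s): return cv2.resize(d[c][y:y+h,x:x+w],None,fx=s,fy=s,interpolation=cv2.INTER_CUBIC)
cv2.imwrite('pics/g2.png',crop('side',250,200,120,150,4))
E
```

```text
8.95 ee [ 0.4331 -0.2038  0.1713] pad [ 0.4309 -0.2039  0.1962] [-179.96    5.28 -176.11] zt [ 0.092  0.006 -0.996] y [-0.068  0.998 -0.001] op 0.0574 gf 43.3 F [ 0.8 -0.2 -2.2] q [-27. -10.  -9.  87.   3. -31.]
shift [-0.0553  0.4517  0.0062] turn 0.0 len 0.455
```

View pics/g2.png

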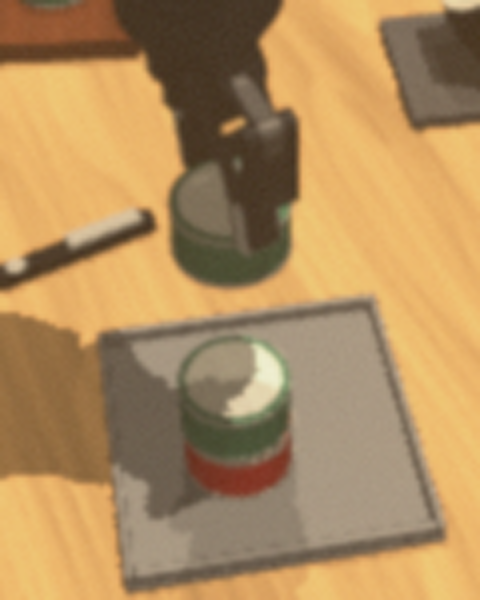

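Only the top tin is held, level; green_1 and red remain at crop (235,420). Carrying it to the block.

Emit:
{"fn": "arm_command", "kwargs": {
  "series": [
    [-0.003,0.025,0,0],
    [-0.009,0.07,0,0],
    [-0.014,0.115,0,0],
    [-0.02,0.16,0,0],
    [-0.025,0.205,0,0]
  ]
}}

```text
time: 9.55
ee_pos: [0.4433, 0.0042, 0.1705]
tcp_rot: [180.0, 5.2, -176.1]
wrist_force: [1.2, -0.7, -2.4]
opening: 0.0572
grasp_force: 43.5
```

Emit:
{"fn": "arm_command", "kwargs": {
  "series": [
    [-0.006,0.045,0,0],
    [-0.011,0.09,0,0],
    [-0.017,0.135,0,0],
    [-0.023,0.18,0,0],
    [-0.028,0.22,0,0]
  ]
}}

```text
time: 10.05
ee_pos: [0.4561, 0.2261, 0.1729]
tcp_rot: [-180.0, 5.2, -176.1]
wrist_force: [0.7, -0.8, -1.4]
opening: 0.057
grasp_force: 43.5
```

Emit:
{"fn": "arm_command", "kwargs": {
  "series": [
    [-0.002,0.02,0.002,0],
    [-0.003,0.027,0.004,0],
    [-0.003,0.027,0.006,0],
    [-0.003,0.027,0.006,0],
    [-0.003,0.027,0.006,0]
  ]
}}

```text
time: 10.55
ee_pos: [0.4585, 0.2501, 0.1682]
tcp_rot: [-180.0, 5.2, -176.2]
wrist_force: [-0.2, 0.4, -1.7]
opening: 0.0573
grasp_force: 43.5
```

```bash
python3 go.py 0.4563 0.2505 0.072 0  0.4563 0.2505 0.055 0
```

```text
10.55 ee [0.4585 0.2501 0.1682] pad [0.4562 0.2499 0.1931] [-180.      5.21 -176.18] zt [ 0.091  0.006 -0.996] y [-0.067  0.998 -0.   ] op 0.0573 gf 43.5 F [-0.2  0.4 -1.7] q [30. -5. -4. 85. -2. 26.]
shift [0.0086 0.0006 0.0958] turn 0.0 len 0.096
shift [0.0015 0.     0.0169] turn 0.0 len 0.017
```

Emit:
{"fn": "arm_command", "kwargs": {
  "series": [
    [0.003,0.0005,0.03,0],
    [0.006,0.0005,0.065,0],
    [0.008,0.0006,0.09,0],
    [0.0094,0.0006,0.104,0],
    [0.0096,0.0006,0.107,0]
  ]
}}

```text
time: 11.05
ee_pos: [0.458, 0.2508, 0.0596]
tcp_rot: [-180.0, 5.1, -176.2]
wrist_force: [0.5, 0.0, -2.4]
opening: 0.0574
grasp_force: 43.6
```

```bash
python3 go.py 0.4563 0.2505 0.055 0; python3 - <<'E'
from workcell import bot
import cv2,numpy as np
d={c:bot.camera(c)['color'] for c in('side','top')}
def crop(c,x,y,w,h,s): return cv2.resize(d[c][y:y+h,x:x+w],None,fx=s,fy=s,interpolation=cv2.INTER_CUBIC)
cv2.imwrite('pics/g3.png',np.hstack([crop('side',235,150,60,75,6),crop('top',225,185,60,75,6)]))
E
```

```text
11.05 ee [0.458  0.2508 0.0596] pad [0.4558 0.2507 0.0845] [-179.96    5.12 -176.15] zt [ 0.089  0.005 -0.996] y [-0.067  0.998 -0.001] op 0.0574 gf 43.6 F [ 0.5  0.  -2.4] q [ 30.  -4. -16.  74.  -2.  26.]
shift [-0.0001 -0.0002  0.0046] turn 0.0 len 0.005
```

View pics/g3.png

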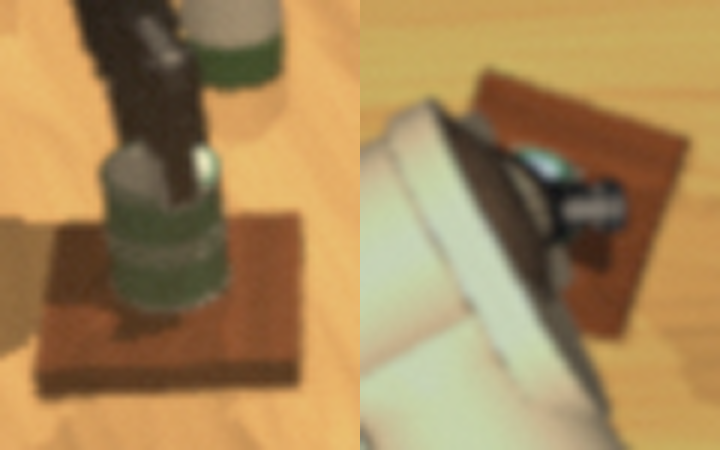

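```bash
python3 - <<'E'
from h import *
for z in (.02,.036,.052,.056,.072,.088): print(z,proj('side',[.4559,.2505,z])[0].round(2), (proj('side',[.4659,.2505,z])-proj('side',[.4559,.2505,z]))[0].round(2),(proj('side',[.4559,.2605,z])-proj('side',[.4559,.2505,z]))[0].round(2))
E
```

```text
0.02 [263.23 196.47] [ 3.14 -0.73] [-0.89 -1.72]
0.036 [262.77 192.21] [ 3.16 -0.73] [-0.89 -1.71]
0.052 [262.3  187.88] [ 3.19 -0.72] [-0.9 -1.7]
0.056 [262.19 186.79] [ 3.2  -0.72] [-0.9  -1.69]
0.072 [261.71 182.37] [ 3.22 -0.71] [-0.9  -1.68]
0.088 [261.23 177.89] [ 3.25 -0.71] [-0.91 -1.66]
```

Emit:
{"fn": "arm_command", "kwargs": {
  "series": [
    [-0.0005,-0.0001,0.001,0],
    [-0.0007,-0.0002,0.0025,0],
    [-0.0007,-0.0002,0.0035,0],
    [-0.0007,-0.0002,0.0045,0],
    [-0.0007,-0.0002,0.005,0]
  ]
}}

```text
time: 11.65
ee_pos: [0.4597, 0.2518, 0.056]
tcp_rot: [180.0, 5.2, -176.1]
wrist_force: [0.5, 0.5, -2.2]
opening: 0.0575
grasp_force: 43.6
```

```bash
python3 go.py 0.4563 0.2505 0.055 0
```

```text
11.65 ee [0.4597 0.2518 0.056 ] pad [0.4575 0.2516 0.0809] [ 179.99    5.22 -176.09] zt [ 0.091  0.006 -0.996] y [-0.068  0.998  0.   ] op 0.0575 gf 43.6 F [ 0.5  0.5 -2.2] q [ 30.  -4. -16.  73.  -2.  26.]
shift [ 0.0013 -0.001   0.0008] turn 0.0 len 0.002
```

Emit:
{"fn": "arm_command", "kwargs": {
  "series": [
    [0,-0.0005,0.0005,0],
    [0,-0.0005,0.001,0],
    [0,-0.0005,0.0013,0],
    [0,-0.0005,0.0016,0],
    [0,-0.0005,0.0016,0]
  ]
}}

```text
time: 12.15
ee_pos: [0.4601, 0.2514, 0.0553]
tcp_rot: [180.0, 5.3, -176.1]
wrist_force: [-3.1, -0.7, 7.3]
opening: 0.0569
grasp_force: 44.7
```

```bash
python3 go.py 0.4563 0.2505 0.055 0
```

```text
12.15 ee [0.4601 0.2514 0.0553] pad [0.4578 0.2512 0.0802] [ 179.97    5.27 -176.1 ] zt [ 0.092  0.007 -0.996] y [-0.068  0.998  0.001] op 0.0569 gf 44.7 F [-3.1 -0.7  7.3] q [ 30.  -4. -16.  73.  -2.  26.]
shift [ 0.0016 -0.0006  0.0001] turn 0.0 len 0.002
```

Emit:
{"fn": "arm_command", "kwargs": {
  "series": [
    [0,0,-0.0005,0],
    [0,0,-0.0005,0],
    [0,0,-0.0005,0],
    [0,0,-0.0005,0],
    [0,0,-0.0005,0]
  ],
  "hand": 0.085
}}

```text
time: 12.65
ee_pos: [0.4598, 0.2512, 0.0547]
tcp_rot: [180.0, 5.2, -176.1]
wrist_force: [0.3, -0.7, -0.0]
opening: 0.0852
grasp_force: 0.0
```

Emit:
{"fn": "arm_command", "kwargs": {
  "series": [
    [-0.003,0,-0.03,0],
    [-0.006,0,-0.06,0],
    [-0.01,0,-0.1,0],
    [-0.012,-0.04,-0.12,0],
    [-0.012,-0.08,-0.12,0]
  ]
}}

```text
time: 13.15
ee_pos: [0.4675, 0.1717, 0.1788]
tcp_rot: [179.9, 5.5, -176.0]
wrist_force: [0.4, -0.3, -0.5]
opening: 0.0849
grasp_force: 0.0
```

Emit:
{"fn": "arm_command", "kwargs": {
  "series": [
    [0.005,-0.045,0,0],
    [0.01,-0.09,0,0],
    [0.016,-0.135,0,0],
    [0.02,-0.18,0,0],
    [0.025,-0.22,0,0]
  ]
}}

```text
time: 13.65
ee_pos: [0.4561, -0.0517, 0.1733]
tcp_rot: [-180.0, 5.3, -176.1]
wrist_force: [1.1, 0.3, -0.4]
opening: 0.0853
grasp_force: 0.0
```

```bash
python3 go.py 0.431 -0.2035 0.17 0 0.431 -0.2035 0.04 0; cat > meas.py <<'E'
from workcell import bot
from h import *
from scipy.optimize import least_squares
import sys
im={c:bot.camera(c)['color'] for c in('side','top')}
# pile/base lid top heights given on the command line: name x y z
def lid(x,y,z,cams=('side','top')):
    m={}
    for c in cams:
        u,v=proj(c,[x,y,z])[0]; w=18 if c=='side' else 14
        m[c],s=seg(im[c],(int(u-w),int(v-w),2*w,2*w-4),150)
        f=lambda p:pcent(c,circ([p[0],p[1],z],.028))-m[c]
        print(c,'blob',s,'xy',least_squares(f,[x,y]).x.round(4))
a=list(map(float,sys.argv[1:]))
for i in range(0,len(a),3): lid(*a[i:i+3])
for k,c in enumerate(im): cv2.imwrite(f'pics/m_{c}.png',im[c])
E
python3 meas.py .456 .2505 .084
python3 - <<'E'
import cv2,numpy as np
a=cv2.imread('pics/m_side.png')[155:215,235:295]; b=cv2.imread('pics/m_top.png')[190:250,225:285]
cv2.imwrite('pics/g4.png',cv2.resize(np.hstack([a,b]),None,fx=6,fy=6,interpolation=cv2.INTER_CUBIC))
E
```

```text
13.65 ee [ 0.4561 -0.0517  0.1733] pad [ 0.4539 -0.0518  0.1982] [-179.99    5.26 -176.11] zt [ 0.091  0.006 -0.996] y [-0.068  0.998 -0.   ] op 0.0853 gf 0.0 F [ 1.1  0.3 -0.4] q [ -7. -14. -12.  87.   1. -11.]
shift [ 0.0332 -0.1498  0.0002] turn 0.0 len 0.153
shift [0.0119 0.     0.1295] turn 0.0 len 0.13
side blob [ 11  13  17   9 127] xy [0.4591 0.2548]
top blob [  8   7  15  16 187] xy [0.4565 0.2494]
```

View pics/g4.png

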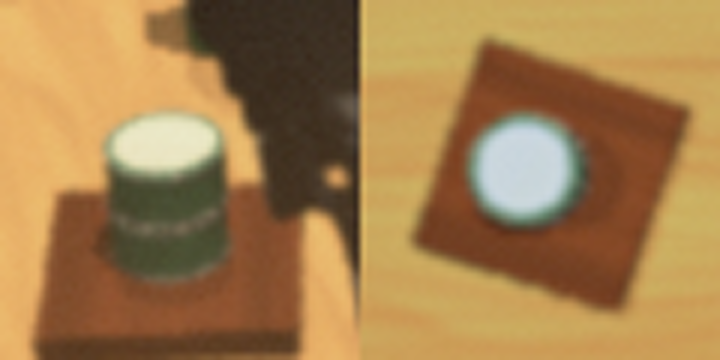

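```bash
python3 meas.py .431 -.2035 .069
```

```text
side blob [  7  10  24  18 339] xy [ 0.4309 -0.2028]
top blob [  5   8  18  16 206] xy [ 0.4287 -0.1984]
```

Emit:
{"fn": "arm_command", "kwargs": {
  "series": [
    [0.009,-0.04,0,0],
    [0.018,-0.08,0.005,0],
    [0.026,-0.12,0.01,0],
    [0.0335,-0.149,0.02,0],
    [0.0345,-0.15,0.03,0]
  ]
}}

```text
time: 14.35
ee_pos: [0.4352, -0.2028, 0.1395]
tcp_rot: [-180.0, 5.2, -176.2]
wrist_force: [0.5, 0.1, -0.3]
opening: 0.0851
grasp_force: 0.0
```

```bash
python3 go.py 0.431 -0.2035 0.04 0
```

```text
14.35 ee [ 0.4352 -0.2028  0.1395] pad [ 0.4329 -0.203   0.1644] [-179.99    5.2  -176.17] zt [ 0.09   0.006 -0.996] y [-0.067  0.998 -0.   ] op 0.0851 gf 0.0 F [ 0.5  0.1 -0.3] q [-27. -10. -13.  83.   3. -30.]
shift [ 0.011  -0.0004  0.0989] turn 0.0 len 0.099
```

Emit:
{"fn": "arm_command", "kwargs": {
  "series": [
    [0.004,0,0.035,0],
    [0.008,0,0.07,0],
    [0.0105,0,0.09,0],
    [0.012,0,0.1,0],
    [0.012,0,0.1,0]
  ]
}}

```text
time: 14.85
ee_pos: [0.432, -0.2002, 0.0384]
tcp_rot: [179.9, 5.1, -176.0]
wrist_force: [-0.4, -0.9, 0.9]
opening: 0.0851
grasp_force: 0.0
```

Emit:
{"fn": "arm_command", "kwargs": {
  "series": [
    [0,0,0,0],
    [0,0,0,0],
    [0,0,0,0],
    [0,0,0,0],
    [0,0,0,0]
  ],
  "hand": 0.04
}}

```text
time: 15.35
ee_pos: [0.4333, -0.202, 0.0416]
tcp_rot: [-179.9, 5.4, -176.1]
wrist_force: [-1.9, 0.9, 7.0]
opening: 0.057
grasp_force: 40.9
```

```bash
python3 go.py 0.431 -0.2035 0.17 0
```

```text
15.35 ee [ 0.4333 -0.202   0.0416] pad [ 0.431  -0.2022  0.0665] [-179.94    5.37 -176.09] zt [ 0.093  0.005 -0.996] y [-0.068  0.998 -0.001] op 0.057 gf 40.9 F [-1.9  0.9  7. ] q [-27. -10. -23.  72.   3. -31.]
shift [-0.0119 -0.0015 -0.1279] turn 0.0 len 0.128
```

Emit:
{"fn": "arm_command", "kwargs": {
  "series": [
    [-0.001,0,-0.015,0],
    [-0.004,0,-0.045,0],
    [-0.008,0,-0.085,0],
    [-0.012,0.01,-0.125,0],
    [-0.016,0.04,-0.14,0]
  ]
}}

```text
time: 15.85
ee_pos: [0.434, -0.1629, 0.185]
tcp_rot: [-179.8, 5.5, -176.2]
wrist_force: [0.9, 0.9, -3.7]
opening: 0.057
grasp_force: 43.6
```

```bash
python3 go.py 0.4568 0.2512 0.17 0
```

```text
15.85 ee [ 0.434  -0.1629  0.185 ] pad [ 0.4316 -0.163   0.2099] [-179.84    5.5  -176.23] zt [ 0.096  0.004 -0.995] y [-0.066  0.998 -0.003] op 0.057 gf 43.6 F [ 0.9  0.9 -3.7] q [-22. -13. -10.  88.   2. -26.]
shift [-0.0507  0.4117  0.0188] turn 0.0 len 0.415
```

Emit:
{"fn": "arm_command", "kwargs": {
  "series": [
    [-0.005,0.04,0,0],
    [-0.011,0.085,0,0],
    [-0.016,0.13,0,0],
    [-0.022,0.175,0,0],
    [-0.027,0.22,0,0]
  ]
}}

```text
time: 16.35
ee_pos: [0.4446, 0.0616, 0.1838]
tcp_rot: [180.0, 5.3, -176.1]
wrist_force: [1.3, 0.8, -2.9]
opening: 0.057
grasp_force: 43.5
```

Emit:
{"fn": "arm_command", "kwargs": {
  "series": [
    [-0.006,0.045,0,0],
    [-0.011,0.09,0,0],
    [-0.017,0.135,0,0],
    [-0.023,0.175,0.005,0],
    [-0.0245,0.191,0.015,0]
  ]
}}

```text
time: 16.85
ee_pos: [0.4575, 0.2555, 0.1709]
tcp_rot: [179.9, 5.3, -176.0]
wrist_force: [0.5, -0.8, -3.1]
opening: 0.0564
grasp_force: 43.5
```

```bash
python3 go.py 0.4568 0.2512 0.1 0
```

```text
16.85 ee [0.4575 0.2555 0.1709] pad [0.4552 0.2553 0.1958] [ 179.9     5.31 -175.95] zt [ 0.092  0.008 -0.996] y [-0.071  0.997  0.002] op 0.0564 gf 43.5 F [ 0.5 -0.8 -3.1] q [31. -4. -4. 86. -2. 26.]
shift [ 0.0053 -0.0044  0.0707] turn 0.0 len 0.071
```

Emit:
{"fn": "arm_command", "kwargs": {
  "series": [
    [0.0015,-0.002,0.025,0],
    [0.003,-0.003,0.045,0],
    [0.0045,-0.003,0.06,0],
    [0.0053,-0.003,0.07,0],
    [0.006,-0.003,0.075,0]
  ]
}}

```text
time: 17.35
ee_pos: [0.4582, 0.2487, 0.0943]
tcp_rot: [-180.0, 5.2, -176.1]
wrist_force: [-0.9, 0.3, -2.0]
opening: 0.056
grasp_force: 43.6
```

```bash
python3 go.py 0.4568 0.2512 0.0886 0
```

```text
17.35 ee [0.4582 0.2487 0.0943] pad [0.456  0.2486 0.1192] [-180.      5.19 -176.13] zt [ 0.09   0.006 -0.996] y [-0.068  0.998 -0.   ] op 0.056 gf 43.6 F [-0.9  0.3 -2. ] q [ 30.  -5. -13.  77.  -2.  26.]
shift [-0.0005  0.0026  0.0057] turn 0.0 len 0.006
```

Emit:
{"fn": "arm_command", "kwargs": {
  "series": [
    [-0.0005,0.002,0.001,0],
    [-0.0005,0.0023,0.002,0],
    [-0.0005,0.0023,0.003,0],
    [-0.0005,0.0023,0.004,0],
    [-0.0005,0.0023,0.0045,0]
  ]
}}

```text
time: 17.85
ee_pos: [0.4592, 0.2515, 0.0906]
tcp_rot: [180.0, 5.2, -176.1]
wrist_force: [-0.4, -0.3, -3.5]
opening: 0.0567
grasp_force: 43.6
```

```bash
python3 go.py 0.4568 0.2512 0.0886 0
```

```text
17.85 ee [0.4592 0.2515 0.0906] pad [0.4569 0.2514 0.1155] [ 179.98    5.23 -176.1 ] zt [ 0.091  0.007 -0.996] y [-0.068  0.998  0.   ] op 0.0567 gf 43.6 F [-0.4 -0.3 -3.5] q [ 30.  -4. -13.  77.  -2.  26.]
shift [ 0.0003 -0.0002  0.002 ] turn 0.0 len 0.002
```

Emit:
{"fn": "arm_command", "kwargs": {
  "series": [
    [0,0,0.0007,0],
    [0,0,0.0014,0],
    [0,0,0.0019,0],
    [0,0,0.0024,0],
    [0,0,0.0024,0]
  ]
}}

```text
time: 18.35
ee_pos: [0.4594, 0.2516, 0.0887]
tcp_rot: [180.0, 5.3, -176.1]
wrist_force: [-2.8, -0.3, 5.2]
opening: 0.0568
grasp_force: 44.6
```

Contact (5 N). Release and retreat.

Emit:
{"fn": "arm_command", "kwargs": {
  "series": [
    [0,0,-0.0005,0],
    [0,0,-0.0005,0],
    [0,0,-0.0005,0],
    [0,0,-0.0005,0],
    [0,0,-0.0005,0]
  ],
  "hand": 0.085
}}

```text
time: 18.85
ee_pos: [0.4593, 0.2515, 0.0884]
tcp_rot: [180.0, 5.2, -176.1]
wrist_force: [-0.2, -0.5, 0.4]
opening: 0.0851
grasp_force: 0.0
```

Emit:
{"fn": "arm_command", "kwargs": {
  "series": [
    [-0.003,0,-0.03,0],
    [-0.006,0,-0.06,0],
    [-0.009,0,-0.09,0],
    [-0.008,-0.04,-0.09,0],
    [-0.002,-0.085,-0.08,0]
  ]
}}

```text
time: 19.35
ee_pos: [0.4609, 0.1667, 0.1702]
tcp_rot: [179.9, 5.4, -175.9]
wrist_force: [1.3, -0.4, 0.3]
opening: 0.0851
grasp_force: 0.0
```

Emit:
{"fn": "arm_command", "kwargs": {
  "series": [
    [0.005,-0.045,0,0],
    [0.01,-0.09,0,0],
    [0.016,-0.135,0,0],
    [0.02,-0.18,0,0],
    [0.025,-0.22,0,0]
  ]
}}

```text
time: 19.85
ee_pos: [0.4496, -0.0568, 0.1662]
tcp_rot: [-180.0, 5.3, -176.1]
wrist_force: [0.5, 0.1, -0.6]
opening: 0.0852
grasp_force: 0.0
```

```bash
python3 go.py 0.43 -0.202 0.12 0; python3 meas.py .456 .2505 .116 .43 -.203 .037
python3 - <<'E'
import cv2,numpy as np
a=cv2.imread('pics/m_side.png'); b=cv2.imread('pics/m_top.png')
f=lambda i,x,y:i[y:y+66,x:x+66]
cv2.imwrite('pics/g5.png',cv2.resize(np.vstack([np.hstack([f(a,232,150),f(b,222,185)]),np.hstack([f(a,275,270),f(b,350,190)])]),None,fx=4.5,fy=4.5,interpolation=cv2.INTER_CUBIC))
E
```

```text
19.85 ee [ 0.4496 -0.0568  0.1662] pad [ 0.4473 -0.057   0.1911] [-179.99    5.26 -176.11] zt [ 0.091  0.006 -0.996] y [-0.068  0.998 -0.   ] op 0.0852 gf 0.0 F [ 0.5  0.1 -0.6] q [ -8. -14. -13.  86.   1. -12.]
shift [ 0.0312 -0.1435  0.0436] turn 0.0 len 0.153
side blob [ 10  14  17   9 120] xy [0.4555 0.2547]
top blob [  7   8  16  15 197] xy [0.4549 0.2497]
side blob [  8   9  23  18 322] xy [ 0.4323 -0.2027]
top blob [ 10  10  13  14 112] xy [ 0.4202 -0.2074]
```

View pics/g5.png

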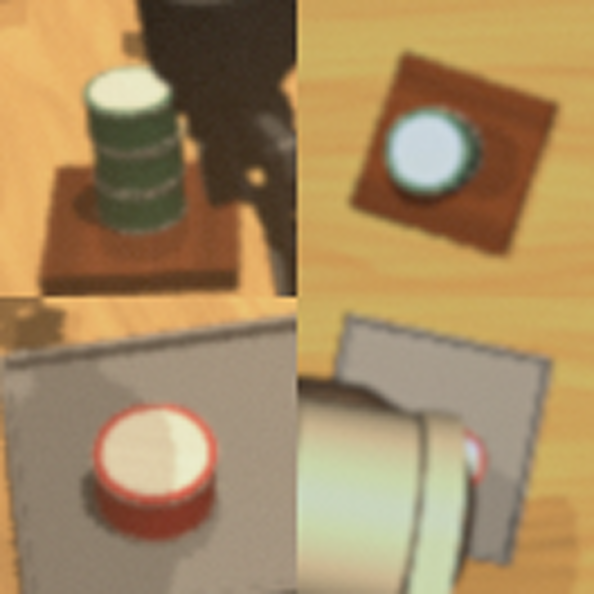

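Pile of three is straight within ~2 mm; red tin alone in tray at (0.431,-0.2027). Now grasp it.

Emit:
{"fn": "arm_command", "kwargs": {
  "series": [
    [0.009,-0.04,0.01,0],
    [0.018,-0.08,0.02,0],
    [0.025,-0.12,0.035,0],
    [0.03,-0.143,0.05,0],
    [0.031,-0.144,0.06,0]
  ]
}}

```text
time: 20.45
ee_pos: [0.4339, -0.2018, 0.1021]
tcp_rot: [180.0, 5.2, -176.2]
wrist_force: [-0.8, 1.0, -0.4]
opening: 0.0848
grasp_force: 0.0
```

```bash
python3 go.py 0.431 -0.2025 0.008 0;python3 meas.py .43 -.203 .037
```

```text
20.45 ee [ 0.4339 -0.2018  0.1021] pad [ 0.4316 -0.202   0.127 ] [ 179.97    5.15 -176.25] zt [ 0.09   0.006 -0.996] y [-0.065  0.998  0.001] op 0.0848 gf 0.0 F [-0.8  1.  -0.4] q [-27. -10. -17.  79.   3. -30.]
shift [ 0.0091 -0.0005  0.0937] turn 0.0 len 0.094
side blob [ 13   9  18  18 246] xy [ 0.4377 -0.2023]
top blob [ 9  7  9  5 28] xy [ 0.4485 -0.1987]
```

Emit:
{"fn": "arm_command", "kwargs": {
  "series": [
    [0.003,-0.0003,0.03,0],
    [0.006,-0.0003,0.06,0],
    [0.0075,-0.0003,0.08,0],
    [0.0085,-0.0003,0.091,0],
    [0.009,-0.0003,0.0935,0]
  ]
}}

```text
time: 21.05
ee_pos: [0.4339, -0.1995, 0.0091]
tcp_rot: [180.0, 5.2, -176.0]
wrist_force: [-0.5, 0.2, 0.8]
opening: 0.0846
grasp_force: 0.0
```

```bash
python3 go.py 0.431 -0.2025 0.008 0
```

```text
21.05 ee [ 0.4339 -0.1995  0.0091] pad [ 0.4317 -0.1997  0.034 ] [ 179.96    5.17 -176.02] zt [ 0.09   0.007 -0.996] y [-0.069  0.998  0.001] op 0.0846 gf 0.0 F [-0.5  0.2  0.8] q [-26.  -9. -26.  68.   3. -30.]
shift [ 0.001  -0.0028  0.001 ] turn 0.0 len 0.003
```

Emit:
{"fn": "arm_command", "kwargs": {
  "series": [
    [0,0,0,0],
    [0,0,0,0],
    [0,0,0,0],
    [0,0,0,0],
    [0,0,0,0]
  ],
  "hand": 0.04,
  "grip_force": 60
}}

```text
time: 21.55
ee_pos: [0.4374, -0.1995, 0.0152]
tcp_rot: [179.9, 5.7, -176.0]
wrist_force: [-5.3, 18.3, 33.2]
opening: 0.0406
grasp_force: 31.0
```

```bash
python3 go.py 0.431 -0.2025 0.15 0
```

```text
21.55 ee [ 0.4374 -0.1995  0.0152] pad [ 0.4349 -0.1997  0.0401] [ 179.94    5.73 -175.99] zt [ 0.1    0.008 -0.995] y [-0.07   0.998  0.001] op 0.0406 gf 31.0 F [-5.3 18.3 33.2] q [-26.  -9. -25.  69.   3. -30.]
shift [-0.0094 -0.0023 -0.1345] turn 0.0 len 0.135
```

```bash
python3 - <<'E'
from workcell import bot
import cv2,numpy as np
d={c:bot.camera(c)['color'] for c in('side','top')}
def crop(c,x,y,w,h,s): return cv2.resize(d[c][y:y+h,x:x+w],None,fx=s,fy=s,interpolation=cv2.INTER_CUBIC)
cv2.imwrite('pics/g6.png',np.hstack([crop('side',260,240,100,110,4),crop('top',340,180,100,110,4)]))
E
```

```text
(no output)
```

View pics/g6.png

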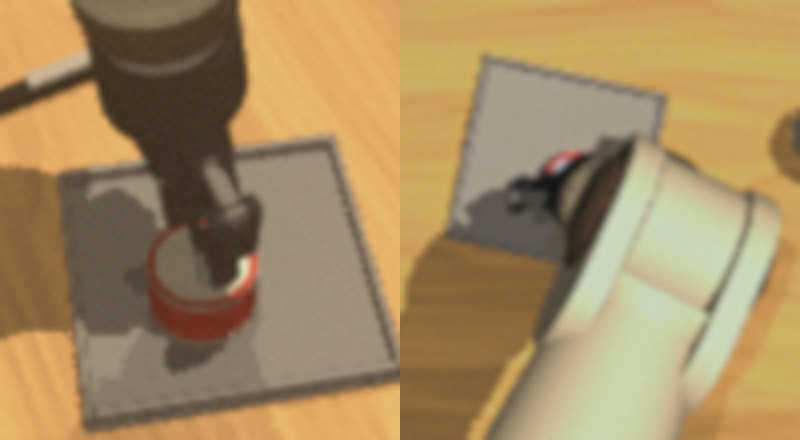

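The near finger's tip lies on the lid (crop 225,280): the pads slid up over the rim. Lift, open, re-measure, and grip deeper.

Emit:
{"fn": "arm_command", "kwargs": {
  "series": [
    [0,0,-0.01,0],
    [-0.002,0,-0.025,0],
    [-0.004,0,-0.045,0],
    [-0.007,0,-0.075,0],
    [-0.009,0,-0.1,0]
  ]
}}

```text
time: 22.15
ee_pos: [0.4341, -0.2008, 0.1124]
tcp_rot: [-180.0, 5.3, -176.1]
wrist_force: [0.1, -0.2, 0.3]
opening: 0.0402
grasp_force: 0.0
```

Emit:
{"fn": "arm_command", "kwargs": {
  "series": [
    [-0.003,0.04,0,0],
    [-0.006,0.08,0,0],
    [-0.01,0.12,0,0],
    [-0.01,0.12,0,0],
    [-0.01,0.12,0,0]
  ],
  "hand": 0.085
}}

```text
time: 22.65
ee_pos: [0.436, -0.0797, 0.1119]
tcp_rot: [-180.0, 5.3, -176.0]
wrist_force: [-0.3, -0.1, 0.1]
opening: 0.0851
grasp_force: 0.0
```

```bash
python3 meas.py .431 -.202 .037
python3 go.py .431 -.2035 .1 0; python3 - <<'E'
import cv2,numpy as np
a=cv2.imread('pics/m_side.png'); b=cv2.imread('pics/m_top.png')
f=lambda i,x,y:i[y:y+66,x:x+66]
cv2.imwrite('pics/g7.png',cv2.resize(np.hstack([f(a,275,270),f(b,350,190)]),None,fx=6,fy=6,interpolation=cv2.INTER_CUBIC))
E
```

```text
side blob [  9  12  23  19 336] xy [ 0.4322 -0.2081]
top blob [ 0 17 15  7 79] xy [ 0.4102 -0.171 ]
22.75 ee [ 0.4358 -0.0809  0.1114] pad [ 0.4335 -0.081   0.1363] [-179.98    5.26 -176.12] zt [ 0.091  0.006 -0.996] y [-0.068  0.998 -0.   ] op 0.085 gf 0.0 F [ 0.2 -0.   0.5] q [-11. -16. -21.  80.   1. -15.]
shift [ 0.0118 -0.122   0.0104] turn 0.0 len 0.123
```

View pics/g7.png

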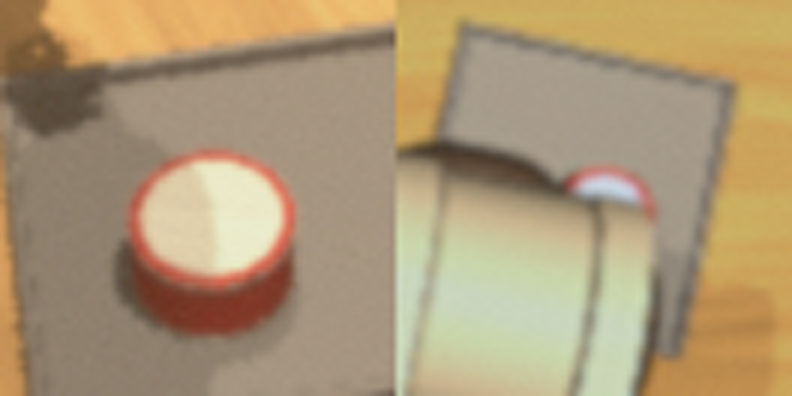

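The red tin stands upright in the tray at (0.432,-0.208) (side crop 212,220). Re-approaching deeper.

Emit:
{"fn": "arm_command", "kwargs": {
  "series": [
    [0.004,-0.045,0,0],
    [0.007,-0.085,0,0],
    [0.01,-0.115,0.01,0],
    [0.012,-0.1265,0.02,0],
    [0.013,-0.1265,0.03,0]
  ]
}}

```text
time: 23.25
ee_pos: [0.4334, -0.209, 0.0788]
tcp_rot: [180.0, 5.2, -176.3]
wrist_force: [-1.2, -0.3, -1.0]
opening: 0.0848
grasp_force: 0.0
```

Emit:
{"fn": "arm_command", "kwargs": {
  "series": [
    [0.002,0,0.02,0],
    [0.004,0,0.04,0],
    [0.006,0,0.06,0],
    [0.007,0,0.072,0],
    [0.007,0,0.075,0]
  ]
}}

```text
time: 23.75
ee_pos: [0.4329, -0.2061, 0.0029]
tcp_rot: [179.9, 5.1, -176.1]
wrist_force: [0.1, 0.7, -0.1]
opening: 0.0848
grasp_force: 0.0
```

```bash
python3 go.py .4315 -.208 .002 0
```

```text
23.75 ee [ 0.4329 -0.2061  0.0029] pad [ 0.4307 -0.2063  0.0278] [ 179.91    5.1  -176.08] zt [ 0.089  0.008 -0.996] y [-0.068  0.998  0.001] op 0.0848 gf 0.0 F [ 0.1  0.7 -0.1] q [-27.  -8. -26.  68.   3. -31.]
shift [-0.0006 -0.0018  0.001 ] turn 0.0 len 0.002
```

Emit:
{"fn": "arm_command", "kwargs": {
  "series": [
    [0,-0.0005,0.002,0],
    [0,-0.001,0.004,0],
    [0,-0.001,0.004,0],
    [0,-0.001,0.004,0],
    [0,-0.001,0.004,0]
  ]
}}

```text
time: 24.25
ee_pos: [0.4344, -0.2082, 0.0009]
tcp_rot: [-180.0, 5.2, -176.1]
wrist_force: [1.2, 0.2, -0.3]
opening: 0.0849
grasp_force: 0.0
```

Emit:
{"fn": "arm_command", "kwargs": {
  "series": [
    [0,0,0,0],
    [0,0,0,0],
    [0,0,0,0],
    [0,0,0,0],
    [0,0,0,0]
  ],
  "hand": 0.045,
  "grip_force": 40
}}

```text
time: 24.75
ee_pos: [0.4343, -0.2082, 0.001]
tcp_rot: [-180.0, 5.2, -176.1]
wrist_force: [-2.2, 0.1, 4.3]
opening: 0.0582
grasp_force: 42.5
```

```bash
python3 go.py .4315 -.208 .002 0
```

```text
24.75 ee [ 0.4343 -0.2082  0.001 ] pad [ 0.4321 -0.2084  0.0259] [-179.99    5.24 -176.1 ] zt [ 0.091  0.006 -0.996] y [-0.068  0.998 -0.   ] op 0.0582 gf 42.5 F [-2.2  0.1  4.3] q [-27.  -8. -26.  67.   3. -31.]
shift [ 0.0005  0.0004 -0.001 ] turn 0.0 len 0.001
```

Emit:
{"fn": "arm_command", "kwargs": {
  "series": [
    [-0.001,0,-0.015,0],
    [-0.004,0,-0.045,0],
    [-0.008,0,-0.09,0],
    [-0.013,0,-0.14,0],
    [-0.017,0,-0.19,0]
  ]
}}

```text
time: 25.25
ee_pos: [0.4334, -0.2078, 0.1923]
tcp_rot: [180.0, 5.2, -176.1]
wrist_force: [2.2, -1.1, -1.8]
opening: 0.0582
grasp_force: 43.6
```

Emit:
{"fn": "arm_command", "kwargs": {
  "series": [
    [-0.01,0.005,-0.045,0],
    [-0.025,0.015,-0.09,0],
    [-0.045,0.025,-0.13,0],
    [-0.08,0.035,-0.16,0],
    [-0.115,0.04,-0.18,0]
  ]
}}

```text
time: 25.75
ee_pos: [0.5298, -0.1608, 0.3835]
tcp_rot: [-179.9, 5.4, -176.1]
wrist_force: [0.3, -1.2, -1.0]
opening: 0.0581
grasp_force: 43.6
```

```bash
python3 go.py .6 -.133 .40 0 ; python3 - <<'E'
from h import *
G=R.from_euler('xyz',[-180,5.24,-176.1],degrees=True); p=np.array([.4343,-.2082,.001]); tin=np.array([.4317,-.2083,.005])
yaw=np.radians(-12.5); hz=np.array([-np.sin(np.radians(35))*np.cos(yaw),-np.sin(np.radians(35))*np.sin(yaw),np.cos(np.radians(35))])
print('tin z in tool',G.inv().apply([0,0,1]).round(4),'tin origin in tool',G.inv().apply(tin-p).round(4),'hz',hz.round(4),'focus',(np.array([.713,.0541,.085])+.12*hz).round(4))
E
cat > fin.py <<'E'
from workcell import bot
from h import *
G=R.from_euler('xyz',[-180,5.24,-176.1],degrees=True); p0=np.array([.4343,-.2082,.001]); tin0=np.array([.4317,-.2083,.005])
tz=G.inv().apply([0,0,1]); to=G.inv().apply(tin0-p0)
yaw=np.radians(-12.5); s=np.sin(np.radians(35)); hz=np.array([-s*np.cos(yaw),-s*np.sin(yaw),np.cos(np.radians(35))])
F=np.array([.713,.0541,.085])+.12*hz
o=bot.get_obs(); r=R.from_euler('xyz',o['tcp_rot'],degrees=True); z=r.apply(tz); c=o['ee_pos']+r.apply(to)
print(round(o['time'],2),'ee',o['ee_pos'].round(4),o['tcp_rot'].round(1),'q',o['q'].round(0),'op',round(o['opening'],4),'gf',round(o['grasp_force'],1),'F',o['wrist_force'].round(1))
print('tin z tilt',round(np.degrees(np.arccos(z[2])),2),'az',round(np.degrees(np.arctan2(-z[1],-z[0])),1),'err',round(np.degrees(np.arccos(z@hz)),2),'tin',c.round(4),'focus',F.round(4),'shift',r.inv().apply(F-c).round(4), 'outward horiz in tool',r.inv().apply([.976,-.216,0]).round(3),'up',r.inv().apply([0,0,1]).round(3))
E
python3 fin.py
```

```text
25.75 ee [ 0.5298 -0.1608  0.3835] pad [ 0.5275 -0.1609  0.4084] [-179.94    5.41 -176.09] zt [ 0.094  0.005 -0.996] y [-0.068  0.998 -0.001] op 0.0581 gf 43.6 F [ 0.3 -1.2 -1. ] q [-18.   8.  34. 110.   2. -22.]
shift [-0.0755  0.0229 -0.0094] turn 0.0 len 0.079
tin z in tool [-0.0913 -0.     -0.9958] tin origin in tool [ 0.0022  0.0001 -0.0042] hz [-0.56    0.1241  0.8192] focus [0.6458 0.069  0.1833]
25.75 ee [ 0.5298 -0.1608  0.3835] [-179.9    5.4 -176.1] q [-18.   8.  34. 110.   2. -22.] op 0.0581 gf 43.6 F [ 0.3 -1.2 -1. ]
tin z tilt 0.18 az -16.5 err 34.82 tin [ 0.5272 -0.1609  0.3875] focus [0.6458 0.069  0.1833] shift [-0.1141  0.2215  0.2157] outward horiz in tool [-0.955 -0.282  0.091] up [-0.094 -0.001 -0.996]
```

Emit:
{"fn": "arm_command", "kwargs": {
  "series": [
    [-0.04,0,0,0],
    [-0.08,0,0,0],
    [-0.12,0,0,0],
    [-0.16,0,0,0],
    [-0.2,0,-0.02,0]
  ]
}}

```text
time: 26.25
ee_pos: [0.6928, -0.1415, 0.367]
tcp_rot: [-179.9, 5.9, -176.1]
wrist_force: [2.4, -1.0, -4.2]
opening: 0.0582
grasp_force: 44.8
```

Emit:
{"fn": "arm_command", "kwargs": {
  "series": [
    [-0.2,-0.05,-0.2,0],
    [-0.3,-0.07,-0.3,0],
    [-0.4,-0.1,-0.4,0],
    [-0.5,-0.12,-0.5,0],
    [-0.5,-0.12,-0.5,0]
  ]
}}

```text
time: 26.75
ee_pos: [0.693, -0.1397, 0.405]
tcp_rot: [-178.7, 10.0, -176.1]
wrist_force: [0.2, 0.0, -2.1]
opening: 0.0579
grasp_force: 44.9
```

```bash
python3 fin.py
```

```text
26.75 ee [ 0.693  -0.1397  0.405 ] [-178.7   10.  -176.1] q [-12.  34.  71. 117.   1. -16.] op 0.0579 gf 44.9 F [ 0.2  0.  -2.1]
tin z tilt 4.96 az -11.5 err 30.04 tin [ 0.6901 -0.1397  0.4087] focus [0.6458 0.069  0.1833] shift [0.0686 0.2162 0.2119] outward horiz in tool [-0.944 -0.278  0.173] up [-0.174 -0.023 -0.984]
```

Emit:
{"fn": "arm_command", "kwargs": {
  "series": [
    [-0.2,-0.06,-0.2,0],
    [-0.3,-0.09,-0.3,0],
    [-0.4,-0.12,-0.4,0],
    [-0.5,-0.15,-0.5,0],
    [-0.5,-0.15,-0.5,0]
  ]
}}

```text
time: 27.25
ee_pos: [0.6935, -0.1445, 0.4249]
tcp_rot: [-178.0, 12.5, -176.0]
wrist_force: [0.5, -0.2, -1.4]
opening: 0.0581
grasp_force: 44.9
```

Emit:
{"fn": "arm_command", "kwargs": {
  "series": [
    [-0.2,-0.06,-0.2,0],
    [-0.3,-0.09,-0.3,0],
    [-0.4,-0.12,-0.4,0],
    [-0.5,-0.15,-0.5,0],
    [-0.5,-0.15,-0.5,0]
  ]
}}

```text
time: 27.75
ee_pos: [0.6903, -0.1479, 0.4491]
tcp_rot: [-177.2, 15.1, -175.9]
wrist_force: [0.4, 0.7, -2.6]
opening: 0.058
grasp_force: 44.9
```

```bash
python3 fin.py
```

```text
27.75 ee [ 0.6903 -0.1479  0.4491] [-177.2   15.1 -175.9] q [-13.  31.  71. 115.   2. -16.] op 0.058 gf 44.9 F [ 0.4  0.7 -2.6]
tin z tilt 10.19 az -11.7 err 24.81 tin [ 0.687  -0.1479  0.4526] focus [0.6458 0.069  0.1833] shift [0.0945 0.2313 0.2426] outward horiz in tool [-0.925 -0.274  0.262] up [-0.26  -0.047 -0.965]
```

Emit:
{"fn": "arm_command", "kwargs": {
  "series": [
    [-0.2,-0.06,-0.03,0],
    [-0.3,-0.09,-0.04,0],
    [-0.4,-0.12,-0.05,0],
    [-0.5,-0.15,-0.06,0],
    [-0.5,-0.15,-0.06,0]
  ]
}}

```text
time: 28.25
ee_pos: [0.7728, -0.1675, 0.3975]
tcp_rot: [-176.4, 17.6, -175.7]
wrist_force: [0.8, -0.1, -2.5]
opening: 0.0582
grasp_force: 44.9
```

Emit:
{"fn": "arm_command", "kwargs": {
  "series": [
    [-0.1,-0.02,-0.3,0],
    [-0.15,-0.03,-0.5,0],
    [-0.15,-0.03,-0.5,0],
    [-0.15,-0.03,-0.5,0],
    [-0.15,-0.03,-0.5,0]
  ]
}}

```text
time: 28.75
ee_pos: [0.6789, -0.1456, 0.5006]
tcp_rot: [-175.7, 20.1, -175.5]
wrist_force: [0.2, 0.7, -1.0]
opening: 0.058
grasp_force: 44.9
```

```bash
python3 fin.py
```

```text
28.75 ee [ 0.6789 -0.1456  0.5006] [-175.7   20.1 -175.5] q [-13.  27.  71. 114.   2. -16.] op 0.058 gf 44.9 F [ 0.2  0.7 -1. ]
tin z tilt 15.48 az -11.8 err 19.52 tin [ 0.6754 -0.1455  0.5038] focus [0.6458 0.069  0.1833] shift [0.1223 0.2379 0.2794] outward horiz in tool [-0.898 -0.266  0.35 ] up [-0.344 -0.071 -0.936]
```

Emit:
{"fn": "arm_command", "kwargs": {
  "series": [
    [-0.2,-0.06,-0.1,0],
    [-0.3,-0.09,-0.2,0],
    [-0.4,-0.13,-0.3,0],
    [-0.5,-0.16,-0.3,0],
    [-0.5,-0.16,-0.3,0]
  ]
}}

```text
time: 29.25
ee_pos: [0.7033, -0.1567, 0.5044]
tcp_rot: [-174.8, 22.8, -175.3]
wrist_force: [0.4, -0.1, -1.9]
opening: 0.0581
grasp_force: 44.9
```

Emit:
{"fn": "arm_command", "kwargs": {
  "series": [
    [-0.2,-0.06,-0.1,0],
    [-0.3,-0.09,-0.2,0],
    [-0.4,-0.13,-0.3,0],
    [-0.5,-0.16,-0.3,0],
    [-0.5,-0.16,-0.3,0]
  ]
}}

```text
time: 29.75
ee_pos: [0.7183, -0.1647, 0.5181]
tcp_rot: [-173.8, 25.7, -175.0]
wrist_force: [0.1, 0.4, -1.3]
opening: 0.0578
grasp_force: 44.9
```

Emit:
{"fn": "arm_command", "kwargs": {
  "series": [
    [-0.2,-0.06,-0.1,0],
    [-0.3,-0.09,-0.2,0],
    [-0.4,-0.13,-0.3,0],
    [-0.5,-0.16,-0.3,0],
    [-0.5,-0.16,-0.3,0]
  ]
}}

```text
time: 30.25
ee_pos: [0.7271, -0.1708, 0.537]
tcp_rot: [-172.8, 28.6, -174.6]
wrist_force: [0.4, 0.4, -1.5]
opening: 0.0581
grasp_force: 44.9
```

Emit:
{"fn": "arm_command", "kwargs": {
  "series": [
    [-0.2,-0.06,-0.1,0],
    [-0.3,-0.09,-0.2,0],
    [-0.4,-0.13,-0.3,0],
    [-0.5,-0.16,-0.3,0],
    [-0.5,-0.16,-0.3,0]
  ]
}}

```text
time: 30.75
ee_pos: [0.7301, -0.1751, 0.5605]
tcp_rot: [-171.7, 31.5, -174.1]
wrist_force: [0.6, 0.2, -2.7]
opening: 0.0585
grasp_force: 44.9
```

```bash
python3 fin.py
```

```text
30.75 ee [ 0.7301 -0.1751  0.5605] [-171.7   31.5 -174.1] q [-15.  25.  71. 104.   3. -17.] op 0.0585 gf 44.9 F [ 0.6  0.2 -2.7]
tin z tilt 27.41 az -12.4 err 7.59 tin [ 0.726  -0.1748  0.5629] focus [0.6458 0.069  0.1833] shift [0.2452 0.2909 0.2555] outward horiz in tool [-0.809 -0.239  0.536] up [-0.523 -0.124 -0.843]
```

Emit:
{"fn": "arm_command", "kwargs": {
  "series": [
    [-0.2,-0.06,-0.1,0],
    [-0.3,-0.09,-0.2,0],
    [-0.4,-0.13,-0.3,0],
    [-0.5,-0.16,-0.3,0],
    [-0.5,-0.16,-0.3,0]
  ]
}}

```text
time: 31.25
ee_pos: [0.7278, -0.1778, 0.588]
tcp_rot: [-170.4, 34.5, -173.6]
wrist_force: [0.2, -0.7, -2.2]
opening: 0.0578
grasp_force: 44.9
```

Emit:
{"fn": "arm_command", "kwargs": {
  "series": [
    [-0.2,-0.06,-0.1,0],
    [-0.3,-0.09,-0.2,0],
    [-0.4,-0.13,-0.3,0],
    [-0.5,-0.16,-0.3,0],
    [-0.5,-0.16,-0.3,0]
  ]
}}

```text
time: 31.75
ee_pos: [0.7208, -0.1791, 0.6187]
tcp_rot: [-169.1, 37.4, -172.9]
wrist_force: [-0.5, -0.1, -1.4]
opening: 0.058
grasp_force: 44.9
```

Emit:
{"fn": "arm_command", "kwargs": {
  "series": [
    [-0.03,-0.01,-0.02,0],
    [-0.03,-0.01,-0.02,0],
    [-0.03,-0.01,-0.02,0],
    [-0.03,-0.01,-0.02,0],
    [-0.03,-0.01,-0.02,0]
  ]
}}

```text
time: 32.25
ee_pos: [0.7216, -0.1805, 0.6306]
tcp_rot: [-168.4, 38.9, -172.6]
wrist_force: [0.4, -1.1, -2.2]
opening: 0.058
grasp_force: 44.9
```

```bash
python3 fin.py
```

```text
32.25 ee [ 0.7216 -0.1805  0.6306] [-168.4   38.9 -172.6] q [-15.  21.  71. 100.   3. -18.] op 0.058 gf 44.9 F [ 0.4 -1.1 -2.2]
tin z tilt 35.21 az -12.8 err 0.27 tin [ 0.7172 -0.1801  0.6324] focus [0.6458 0.069  0.1833] shift [0.3118 0.3163 0.2676] outward horiz in tool [-0.732 -0.216  0.646] up [-0.627 -0.156 -0.763]
```

Emit:
{"fn": "arm_command", "kwargs": {
  "series": [
    [0.02,0.02,0.015,0],
    [0.044,0.043,0.036,0],
    [0.068,0.066,0.057,0],
    [0.092,0.09,0.078,0],
    [0.116,0.115,0.1,0]
  ]
}}

```text
time: 32.75
ee_pos: [0.6981, -0.1014, 0.4845]
tcp_rot: [-168.4, 39.0, -172.6]
wrist_force: [-0.1, -0.3, -0.9]
opening: 0.0584
grasp_force: 44.9
```

```bash
python3 fin.py
```

```text
32.75 ee [ 0.6981 -0.1014  0.4845] [-168.4   39.  -172.6] q [ -7.  -6.  19.  74.  -2. -11.] op 0.0584 gf 44.9 F [-0.1 -0.3 -0.9]
tin z tilt 35.36 az -12.8 err 0.4 tin [ 0.6937 -0.101   0.4863] focus [0.6458 0.069  0.1833] shift [0.2105 0.2154 0.1798] outward horiz in tool [-0.73  -0.215  0.648] up [-0.629 -0.156 -0.761]
```

Emit:
{"fn": "arm_command", "kwargs": {
  "series": [
    [0.025,0.025,0.02,0],
    [0.05,0.05,0.042,0],
    [0.075,0.076,0.063,0],
    [0.1,0.102,0.085,0],
    [0.125,0.128,0.107,0]
  ]
}}

```text
time: 33.25
ee_pos: [0.6691, 0.0002, 0.3034]
tcp_rot: [-168.4, 38.9, -172.5]
wrist_force: [0.4, -0.8, -1.8]
opening: 0.0582
grasp_force: 44.9
```

```bash
python3 fin.py
```

```text
33.25 ee [6.691e-01 2.000e-04 3.034e-01] [-168.4   38.9 -172.5] q [  4. -18. -12.  56. -10.  -2.] op 0.0582 gf 44.9 F [ 0.4 -0.8 -1.8]
tin z tilt 35.24 az -12.8 err 0.29 tin [6.647e-01 6.000e-04 3.052e-01] focus [0.6458 0.069  0.1833] shift [0.0842 0.0867 0.0728] outward horiz in tool [-0.732 -0.216  0.646] up [-0.628 -0.156 -0.763]
```

Emit:
{"fn": "arm_command", "kwargs": {
  "series": [
    [0.02,0.02,0.017,0],
    [0.04,0.041,0.035,0],
    [0.06,0.062,0.052,0],
    [0.075,0.077,0.065,0],
    [0.08,0.082,0.069,0]
  ]
}}

```text
time: 33.75
ee_pos: [0.6501, 0.065, 0.1855]
tcp_rot: [-168.4, 38.6, -172.5]
wrist_force: [-0.2, 0.4, -1.4]
opening: 0.0579
grasp_force: 44.9
```

Emit:
{"fn": "arm_command", "kwargs": {
  "series": [
    [0,0,0,0],
    [0,0,0,0],
    [0,0,0,0],
    [0,0,0,0],
    [0,0,0,0]
  ]
}}

```text
time: 34.25
ee_pos: [0.6521, 0.0637, 0.1905]
tcp_rot: [-168.4, 39.0, -172.6]
wrist_force: [-0.2, 0.3, -1.5]
opening: 0.0581
grasp_force: 44.9
```

```bash
python3 fin.py; python3 - <<'E'
# where do the cameras see the red tin and the pile?
from workcell import bot
from h import *
exec(open('fin.py').read().split('o=bot')[0])
o=bot.get_obs(); r=R.from_euler('xyz',o['tcp_rot'],degrees=True); c=o['ee_pos']+r.apply(to)
for n in('side','top'):
    im=bot.camera(n)['color']; h=cv2.cvtColor(im,cv2.COLOR_BGR2HSV); u,v=proj(n,c)[0].astype(int)
    m=(((h[...,0]<6)|(h[...,0]>172))&(h[...,1]>130)&(h[...,2]>50)).astype(np.uint8); k=np.zeros_like(m); k[v-35:v+35,u-35:u+35]=1; m*=k
    ys,xs=np.nonzero(m); print(n,len(xs),'red bbox',(xs.min(),ys.min(),xs.max(),ys.max()) if len(xs) else None)
    # predicted outline of the tin
    B=r.apply(np.eye(3)); zt_=r.apply(tz); a=np.cross(zt_,[1,0,0]); a/=np.linalg.norm(a); Rm=np.c_[a,np.cross(zt_,a),zt_]
    pp=np.vstack([proj(n,circ(c,.03,Rm)),proj(n,circ(c+.032*zt_,.03,Rm))]); print('pred bbox',pp.min(0).round(1),pp.max(0).round(1))
    cv2.imwrite(f'pics/end_{n}.png',im)
    for t in('tin_red','tin_red_lid','reader_head'): print(t,[(q['location'],round(q['confidence'],2)) for q in bot.mark_of(n,t)][:2],'exp',proj(n,c+(.032*zt_ if t[-1]=='d' and t!='tin_red' else 0))[0].round(1))
E
python3 meas.py .456 .2505 .116
```

```text
34.25 ee [0.6521 0.0637 0.1905] [-168.4   39.  -172.6] q [ 12. -20. -26.  46. -15.   4.] op 0.0581 gf 44.9 F [-0.2  0.3 -1.5]
tin z tilt 35.31 az -12.8 err 0.35 tin [0.6477 0.0641 0.1923] focus [0.6458 0.069  0.1833] shift [0.0066 0.0063 0.0051] outward horiz in tool [-0.731 -0.215  0.647] up [-0.629 -0.156 -0.762]
side 51 red bbox (np.int64(350), np.int64(154), np.int64(356), np.int64(167))
pred bbox [331.4 147.8] [357.5 173.3]
tin_red [([350.6, 165.5], 0.73)] exp [347.7 164.5]
tin_red_lid [([341.2, 160.5], 0.67)] exp [341.1 156.5]
reader_head [([368.5, 192.5], 0.6)] exp [341.1 156.5]
top 68 red bbox (np.int64(298), np.int64(151), np.int64(314), np.int64(170))
pred bbox [295.2 148.8] [315.5 170.4]
tin_red [([308.6, 158.1], 0.67)] exp [306.2 157.5]
tin_red_lid [([306.4, 162.7], 0.81)] exp [304.7 161.8]
reader_head [([311.4, 141.1], 0.8), ([438.5, 155.7], 0.35)] exp [304.7 161.8]
side blob [ 10  14  18   9 125] xy [0.4566 0.2548]
top blob [  7   8  16  15 197] xy [0.4549 0.2497]
```

Emit:
{"fn": "arm_command", "kwargs": {
  "series": [
    [0.002,0.002,0.0015,0],
    [0.004,0.004,0.003,0],
    [0.006,0.006,0.0045,0],
    [0.0066,0.0063,0.0051,0],
    [0.0066,0.0063,0.0051,0]
  ]
}}

```text
time: 35.25
ee_pos: [0.6498, 0.0691, 0.1802]
tcp_rot: [-168.4, 38.9, -172.5]
wrist_force: [-0.2, -0.1, -1.5]
opening: 0.0584
grasp_force: 44.9
```

Emit:
{"fn": "arm_command", "kwargs": {
  "series": [
    [0,0,0,0],
    [0,0,0,0],
    [0,0,0,0],
    [0,0,0,0],
    [0,0,0,0]
  ]
}}

```text
time: 35.75
ee_pos: [0.6499, 0.069, 0.1806]
tcp_rot: [-168.4, 38.9, -172.5]
wrist_force: [0.7, 0.4, -1.9]
opening: 0.058
grasp_force: 44.9
```

```bash
python3 fin.py; python3 - <<'E'
# check tilt of tin: fit lid+side silhouette edges using mark_of averages over fresh frames
from workcell import bot
from h import *
exec(open('fin.py').read().split('o=bot')[0])
from scipy.optimize import least_squares
M={}
for n in('side','top'):
    for t in('tin_red','tin_red_lid'):
        L=[]
        for _ in range(6):
            bot.camera(n); q=bot.mark_of(n,t)
            L+= [q[0]['location']] if q and q[0]['confidence']>.4 else []
        M[n,t]=np.median(L,0) if L else None; print(n,t,M[n,t],len(L),'focus exp',proj(n,F+(.032*hz if t!='tin_red' else 0))[0].round(1))
P_=lambda t:least_squares(lambda X:np.concatenate([proj(n,X)[0]-M[n,t] for n in('side','top')]),F).x
a,b=P_('tin_red'),P_('tin_red_lid'); v=b-a; print(a.round(4),b.round(4),np.linalg.norm(v).round(4),'angle to hz',np.degrees(np.arccos(v@hz/np.linalg.norm(v))).round(1))
E
```

```text
35.75 ee [0.6499 0.069  0.1806] [-168.4   38.9 -172.5] q [ 13. -19. -27.  45. -15.   4.] op 0.058 gf 44.9 F [ 0.7  0.4 -1.9]
tin z tilt 35.26 az -12.8 err 0.31 tin [0.6455 0.0694 0.1824] focus [0.6458 0.069  0.1833] shift [-0.0007 -0.0005 -0.0004] outward horiz in tool [-0.731 -0.215  0.646] up [-0.628 -0.156 -0.762]
side tin_red [347.5  167.15] 6 focus exp [346.1 166.7]
side tin_red_lid [339.4 160.5] 6 focus exp [339.6 158.7]
top tin_red [306.15 159.1 ] 6 focus exp [304.7 158.5]
top tin_red_lid [304.45 162.8 ] 6 focus exp [303.2 162.8]
[0.6456 0.0636 0.1847] [0.627  0.0697 0.2062] 0.029 angle to hz 8.1
```

```bash
python3 -c "
from workcell import bot
print(bot.job_done())"
```

```text
the job is handed in; nothing more can be done
None
```

The job is handed in at about 36 s: the two green tins stand on the base tin, offset by no more than about 3 mm, and the red tin is held still about 1 mm from the focus point and 0.3° off the lens axis by the arm's reading. The cameras only roughly confirm that last part. The first grip on the red tin slid off its lid and pushed it about 5 mm inside the tray, and the second grip held.

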